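Turn the seed caddy and nest it in the bench tote

TASK

The empty green seed caddy stands the wrong way round for nesting: lift it by its bar, turn it half a turn so that its ribs match the slots of the green tote fixed to the bench, and lower it upright into the tote. Work it down against the sprung end pads until you feel it land on the false floor, whose height is unknown, and bed it there with a push of about 20 N, never over 30 N. Let go without dropping it, and leave everything else where it is.

Things in the scene. Friction and masses are not known exactly. Their poses are not given: they have to be found in the camera images.
- caddy_bar (a point): Centre of the loose seed caddy's bar handle, the place to grip it, 112 mm above the caddy's underside. The bar lies along the caddy's x: 104 mm long (x), 16 mm thick (y), 20 mm high, on two posts 45 mm either side; 32 mm free between bar and tub rim. Caddy: green plastic open tub, empty, 0.3 to 0.55 kg. Axes of the caddy: z up, x towards its +x end.
- caddy_mid (a point): Centre of the caddy, 61 mm above its underside (half-way to the bar's top), same axes. The tub is 70 mm high, underside 140 x 100 mm (x by y); end walls (x) lean outwards 8 mm over that height, side walls (y) are upright. It starts on the bench beside the tote, its x axis within 0.7 rad of opposite to the tote's: the wrong way for nesting.
- caddy_rib (a point): Foot of one of the caddy's four upright ribs, at its +x, +y side (52, 55, 3 mm from the middle of the underside). Each long side has two ribs, 16 mm wide, standing out 11 mm (122 mm over the ribs), round-footed, 3 to 61 mm above the underside, centred 52 mm towards +x and 18 mm towards -x: they show which end is +x.
- tote: Green plastic open tote fixed to the bench, 194 x 137 mm over its walls (x by y; rim lip 212 x 149 mm), 90 mm high; origin in the middle of its underside, at bench level, z up. Plywood false floor inside, on which the caddy must bed: set anywhere between 14 and 38 mm above the bench. Its setting is not measured and must be felt; it stands on stiff feet (gives 1 mm at 25 N).
- tote_slot (a point): Top of the tote's slot at its +x, +y side (52, 58, 80 mm). A shoulder 80 mm high lines each long side, 105 mm clear between them, each with two slots 20 mm wide, 52 mm towards +x and 18 mm towards -x. With caddy x along tote x the ribs drop into the slots (2 mm play) and it nests; the other way round it only stacks, underside 77 mm up.
- tote_pad (a point): Middle of the tote's +x sprung end pad when free (77, 0, 70 mm); one like it at the -x end. Grey bars, 50 mm long, that spring outwards up to 8 mm and rub on the caddy's leaning end walls. Their upward drag grows to some 3 to 7 N as the caddy goes down, at times more than its weight: it does not drop home by itself.

How it is judged:
By the outcome, as a careful person would: the job done as asked, in the order asked, and still so for the second after the job is handed in, with the robot touching nothing.
It also fails if it takes over 54 s, if anything falls off the work surface, if the arm or the gripper's body presses on something with over 40 N, if the wrist force passes 120 N, or if a joint passes its speed limit or range.

ROBOT

A 7-joint arm with a two-finger parallel gripper is mounted at the origin on the work surface. World frame = base frame: x ahead of the robot, y to its left, z up, the work surface at z = 0. Lengths are in m, angles in degrees, forces in N, time in s.
With the tool pointing down it reaches from about 0.425 to 0.875 m from the base axis. Payload 4.7 kg.
Tool frame: the origin (TCP) lies midway between the tips of the shut fingers; the grasp point (between the pads) lies 19 mm behind it; y points along the fingers, x is the direction in which the jaws open and shut, and the axes are right-handed (so a half turn about y gives the same grasp; the last joint's range is limited). The gripper opens to 87 mm and grips with 3 to 60 N. Pads are 19 mm wide; open, the fingers measure 117 mm over their backs; the gripper's body (75 mm by 190 mm) begins 51 mm behind the grasp point.
Start: joints at [76.897, 18.392, -4.016, 83.108, 1.295, 78.541, -3.26], TCP at [0.156, -0.631, 0.223] pointing down, gripper open.
Joint ranges: [-163.93, 163.93], [-17.29, 119.83], [-79.2, 71.16], [3.27, 140.29], [-89.18, 269.18], [5.43, 117.66], [-154.24, 154.24]. Speed limits (degrees/s): [147.25, 147.25, 180, 180, 180, 180, 180].

INTERFACE

Orientations are given as [roll, pitch, yaw] about the fixed x, y, z axes, in that order (R = Rz(yaw) Ry(pitch) Rx(roll)).
In Python, from cell import env gives the robot as it stands.
- The arm moves only by the tool carry_out, never from a script. Its argument "targets" is a list of rows, each a list of 2 entries, a list of its own where there are three numbers: the shift along the tool's x, y, z in mm, then the turn, a rotation vector about the tool's x, y, z in degrees. A call has 1 to 12 rows; each row shifts and turns the commanded pose from where the row before left it, along the tool's axes as they then stand; what a row does not reach is not made up. A row lasts 1/10 s, in which the tool goes at most 50 mm and 8.59 degrees, less where a joint would pass 70% of its speed; a pose out of reach is approached as far as the arm can. A call with a gripper value outside its range is refused whole. "jaw" is the opening, from 0 (shut) to 1 (fully open), set as the call begins (left out, the last holds). The fingers move at their own pace and stop on an object; "squeeze" is the grip in N (left out, the last holds). Time passes only in rows, so rows that do not move let the fingers close. It gives the time, the measured TCP pose, the force and the opening at its end, in the units of the state.
- env.get_obs(): the state, without advancing time (a new reading comes with each control period).
- env.read_camera(name): name is "side" or "top"; returns the picture (384x512x3 uint8, red, green, blue); there is no depth.
- env.get_calibration(name): a dict with "fx", "fy", "cx", "cy" (pixels), "R" (3x3) and "t" (3): a world point X has camera coordinates R X + t. Camera axes: x right, y down, z forward; pixel columns grow to the right and rows downward; lengths in m; the calibration is good to about 2 mm. A picture is of the moment at which its call begins. get_calibration takes no time and is no camera call.
- env.sign_off(): hands the job in, once; it reports no verdict.
Trained networks look in the newest picture that a camera, given by its name, has taken for a name from the list of things; names that differ only in an ending like _2 or _b are one class to them, and where a whole thing is asked for, a point or a joint stands for the part that bears it (a point fixed in the world has none). Each returns a list of dicts, best first, with "p" (0 to 1); they miss things now and then, are a little off and sometimes report something else, mostly with a low value. They report only what shows in the picture. A call takes as long as a camera call.
- env.outline_of(camera, label): "mask" (384x512 bool, what is visible of it) and "xy" ([column, row] in pixels, amid what is visible of it).
The state is a dict: "time_s": time; "qpos": joint angles; "joint_velocities": joint speeds; "effort": joint torques, N m; "tool_pos": TCP position; "tool_rot": TCP orientation; "force": force on the tool from outside, world axes, zero at the start; "wrist_torque": the same for the moment, N m; "grip_width": finger opening in m.
Only numpy, scipy, OpenCV 4.12 (cv2) and the standard library are available. Lean on these libraries where they do the work, as an engineer would, in place of code of your own. Each camera call takes 0.05 s, during which the arm holds its last target.

## Working session

There is one attempt and no reset: what is moved stays moved. The work goes in short steps, Python scripts to look and compute and a tool call to move; the robot and the scene stay as the last step left them, time stands still between calls to the robot, and variables do not carry over. Pictures are saved under pics/ and viewed, and the job is handed in when it is done.

Besides the shell and the picture viewer there is one more tool, called after "Emit:" as name(argument=value, ...) on one line, values as JSON. carry_out: Moves the arm, as the interface text tells. Its arguments: {"type":"object","properties":{"targets":{"type":"array","items":{"type":"array"}},"jaw":{"type":"number"},"squeeze":{"type":"number"}},"required":["targets"]}

```bash
mkdir -p pics; ls
cat > h.py <<'E'
import numpy as np, cv2
from cell import env
def save(n,f):
    im=env.read_camera(n); cv2.imwrite(f'pics/{f}.png',im[:,:,::-1]); return im
def proj(n,X):
    c=env.get_calibration(n); X=np.atleast_2d(X); p=X@np.array(c['R']).T+np.array(c['t'])
    return np.c_[c['fx']*p[:,0]/p[:,2]+c['cx'],c['fy']*p[:,1]/p[:,2]+c['cy']]
def ray(n,uv):
    c=env.get_calibration(n); R=np.array(c['R']); o=-R.T@np.array(c['t'])
    d=R.T@np.array([(uv[0]-c['cx'])/c['fx'],(uv[1]-c['cy'])/c['fy'],1]); return o,d
def atz(n,uv,z):
    o,d=ray(n,uv); return o+d*(z-o[2])/d[2]
E
python3 - <<'E'
from h import *
np.set_printoptions(precision=4,suppress=True)
for n in ('top','side'):
    save(n,n+'0'); c=env.get_calibration(n); print(n,-np.array(c['R']).T@np.array(c['t']),c['R'],c['fx'])
    for l in ('caddy_bar','caddy_mid','caddy_rib','tote','tote_slot','tote_pad'):
        for d in env.outline_of(n,l)[:3]:
            print(n,l,round(d['p'],2),d['xy'],d['mask'].sum())
print(env.get_obs())
E
```

```text
pics
top [0.479  0.0266 0.9819] [[ 0.0038 -0.9999  0.0097]
 [-0.9953 -0.0048 -0.097 ]
 [ 0.0971 -0.0093 -0.9952]] 420.1126901155986
top caddy_bar 0.91 [162.0, 196.6] 3597
top caddy_mid 0.9 [165.9, 200.4] 3723
top caddy_rib 0.85 [162.3, 201.6] 3549
top tote 0.86 [339.9, 236.5] 7263
top tote_slot 0.84 [338.6, 234.3] 7233
top tote_pad 0.71 [335.9, 238.7] 7368
side [ 0.3911 -0.5453  0.4994] [[ 0.956  -0.2934  0.0029]
 [-0.1637 -0.5415 -0.8246]
 [ 0.2435  0.7879 -0.5657]] 395.5501329222543
side caddy_bar 0.68 [221.8, 165.4] 4144
side caddy_mid 0.73 [220.8, 165.3] 4037
side caddy_rib 0.68 [222.3, 163.8] 3938
side tote 0.92 [234.9, 299.6] 18486
side tote_slot 0.72 [233.1, 294.0] 18467
side tote_pad 0.55 [232.4, 298.4] 18332
{'time_s': 0.7, 'qpos': array([76.8981, 18.3885, -4.0167, 83.106 ,  1.2951, 78.5392, -3.2587]), 'joint_velocities': array([-0.0239,  0.082 , -0.0009, -0.0384,  0.0827,  0.0175, -0.0536]), 'effort': array([ -0.0001, -49.0951,  -0.4031, -31.2708,  -0.0637,   0.0333,
         0.    ]), 'tool_pos': array([ 0.1562, -0.631 ,  0.2226]), 'tool_rot': array([-90.0025,  -0.0115, -76.0874]), 'force': array([0.347 , 0.2193, 0.0019]), 'wrist_torque': array([ 0.0232, -0.0814, -0.0178]), 'grip_width': 0.08714339985835136}
```

View pictures.

Run:
```python
import cv2
a=cv2.imread('pics/top0.png');b=cv2.imread('pics/side0.png')
cv2.imwrite('pics/top0c.png',cv2.resize(a[120:320,100:420],None,fx=2.5,fy=2.5,interpolation=cv2.INTER_CUBIC))
```

```text
(no output)
```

View pics/top0c.png

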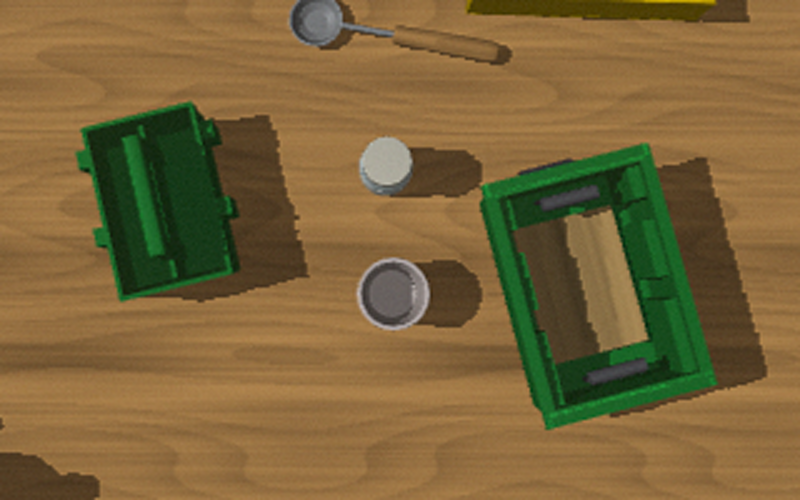

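View pics/side0.png

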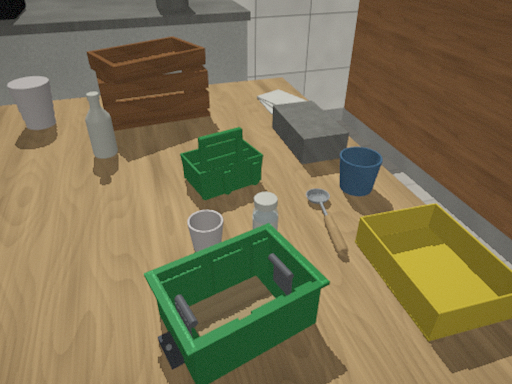

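View pics/top0.png

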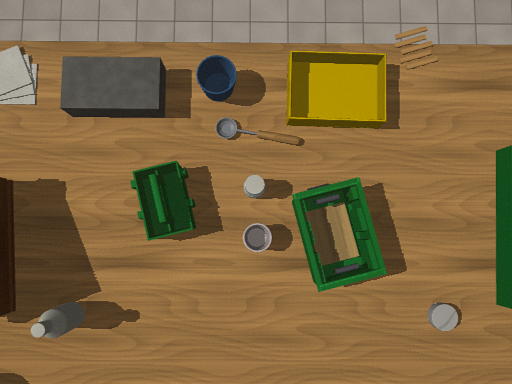

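```bash
cat > fit.py <<'E'
from h import *
from scipy.optimize import minimize
def box(x0,x1,y0,y1,z0,z1):
    return np.array([[x,y,z] for x in (x0,x1) for y in (y0,y1) for z in (z0,z1)])/1000.
tote=[np.r_[box(-97,97,-68.5,68.5,0,80),box(-106,106,-74.5,74.5,84,90)]]
tub=np.r_[box(-70,70,-50,50,0,.01),box(-78,78,-50,50,69.9,70)]
caddy=[tub,box(-52,52,-8,8,102,122)]+[box(c-8,c+8,s*55-6,s*55+6,3,61) for c in (52,-18) for s in (1,-1)]+[box(c-5,c+5,-8,8,60,110) for c in (-45,45)]
S=4
def sil(n,parts,p,z0=0,crop=None):
    c,s=np.cos(p[2]),np.sin(p[2]); R=np.array([[c,-s,0],[s,c,0],[0,0,1]])
    m=np.zeros((384*S,512*S),np.uint8)
    for q in parts:
        uv=proj(n,q@R.T+[p[0],p[1],z0])
        h=cv2.convexHull(((uv+.5)*S*16-8).round().astype(np.int32))
        cv2.fillConvexPoly(m,h,1,shift=4)
    return cv2.resize(m.astype(np.float32),(512,384),interpolation=cv2.INTER_AREA)
def fit(names,masks,parts,p0,z0=0):
    sc=np.array([.001,.001,.005])
    def f(q):
        p=q*sc; return sum(((sil(n,parts,p,z0)-masks[n])**2).sum() for n in names)
    best=minimize(f,np.array(p0)/sc,method='Nelder-Mead',options=dict(initial_simplex=np.array(p0)/sc+np.array([[0,0,0],[6,0,0],[0,6,0],[0,0,10]]),maxiter=150))
    return best.x*sc,best.fun
def green(im,net):
    hsv=cv2.cvtColor(im,cv2.COLOR_RGB2HSV)
    g=(hsv[...,0]>45)&(hsv[...,0]<80)&(hsv[...,1]>120)&(hsv[...,2]>25)
    return g&(cv2.dilate(net.astype(np.uint8),np.ones((9,9)))>0)
def hullmask(g):
    n,l,st,_=cv2.connectedComponentsWithStats(g.astype(np.uint8)); k=1+st[1:,4].argmax()
    pts=np.argwhere(l==k)[:,::-1].astype(np.int32); m=np.zeros(g.shape,np.uint8)
    cv2.fillConvexPoly(m,cv2.convexHull(pts),1); return m.astype(np.float32)
E
cat > a.py <<'E'
from fit import *
import pickle
np.set_printoptions(precision=4,suppress=True)
T={};C={};IM={}
for n in ('top','side'):
    im=save(n,n+'1');IM[n]=im
    T[n]=hullmask(green(im,env.outline_of(n,'tote')[0]['mask']))
    g=green(im,env.outline_of(n,'caddy_mid')[0]['mask']); 
    g=cv2.morphologyEx(g.astype(np.uint8),cv2.MORPH_CLOSE,np.ones((3,3)))
    cs,_=cv2.findContours(g,cv2.RETR_EXTERNAL,cv2.CHAIN_APPROX_NONE); m=np.zeros_like(g); cv2.drawContours(m,cs,-1,1,-1); C[n]=m.astype(np.float32)
pickle.dump((T,C,IM),open('m.pkl','wb'))
x=atz('top',(339,235),.07); 
for N in (['top'],['side'],['top','side']):
    p,f=fit(N,T,tote,[x[0],x[1],np.pi+.25]); print('tote',N,p,np.degrees(p[2]),f)
y=atz('top',(165,200),.05)
for N in (['top'],['side'],['top','side']):
    r=[fit(N,C,caddy,[y[0],y[1],a]) for a in (.2,np.pi+.2)]
    for p,f in r: print('caddy',N,p,np.degrees(p[2]),f)
E
python3 a.py
```

```text
tote ['top'] [ 0.4847 -0.1743  3.3965] 194.6056528603511 63.3203125
tote ['side'] [ 0.4851 -0.1726  3.4021] 194.92694889416265 121.26953125
tote ['top', 'side'] [ 0.485  -0.1731  3.3987] 194.73190783341988 244.70703125
caddy ['top'] [0.5555 0.2059 0.251 ] 14.383312409618677 58.203125
caddy ['top'] [0.5555 0.2057 3.393 ] 194.4051904426723 308.84765625Traceback (most recent call last):
  File "a.py", line 17, in <module>
    r=[fit(N,C,caddy,[y[0],y[1],a]) for a in (.2,np.pi+.2)]
       ~~~^^^^^^^^^^^^^^^^^^^^^^^^^
  File "fit.py", line 21, in fit
    best=minimize(f,np.array(p0)/sc,method='Nelder-Mead',options=dict(initial_simplex=np.array(p0)/sc+np.array([[0,0,0],[6,0,0],[0,6,0],[0,0,10]]),maxiter=150))
    res = _minimize_neldermead(fun, x0, args, callback, bounds=bounds,
                               **options)
    fxr = func(xr)
    fx = function(np.copy(x), *(wrapper_args + args))
  File "fit.py", line 20, in f
    p=q*sc; return sum(((sil(n,parts,p,z0)-masks[n])**2).sum() for n in names)
                   ~~~^^^^^^^^^^^^^^^^^^^^^^^^^^^^^^^^^^^^^^^^^^^^^^^^^^^^^^^^
  File "fit.py", line 20, in <genexpr>
    p=q*sc; return sum(((sil(n,parts,p,z0)-masks[n])**2).sum() for n in names)
                         ~~~^^^^^^^^^^^^^^
  File "fit.py", line 13, in sil
    uv=proj(n,q@R.T+[p[0],p[1],z0])
  File "h.py", line 6, in proj
    c=env.get_calibration(n); X=np.atleast_2d(X); p=X@np.array(c['R']).T+np.array(c['t'])
ValueError: time passes only in moves, steps and waits
```

```bash
sed -i 's/^def save/CAL={n:env.get_calibration(n) for n in ("top","side")}\ndef save/; s/c=env.get_calibration(n);/c=CAL[n];/' h.py
cat > b.py <<'E'
from fit import *
import pickle
np.set_printoptions(precision=4,suppress=True)
T,C,IM=pickle.load(open('m.pkl','rb'))
P,f=fit(['top','side'],T,tote,[.485,-.1735,3.4])
K=[.5555,.2059,.251]
for N in (['side'],['top','side']):
    for a in (.25,3.39):
        p,f=fit(N,C,caddy,[.5555,.2059,a]); print('caddy',N,p,np.degrees(p[2]),f)
        if a<1:K=p
def w(p,q):
    c,s=np.cos(p[2]),np.sin(p[2]); q=np.array(q)/1000.
    return np.array([p[0]+c*q[0]-s*q[1],p[1]+s*q[0]+c*q[1],q[2]])
out=[]
for n,(u0,v0,W,H) in {'top':(280,170,120,130),'side':(140,225,200,160)}.items():
    im=IM[n][v0:v0+H,u0:u0+W,::-1]; k=4 if n=='top' else 4
    im=cv2.resize(im,None,fx=k,fy=k,interpolation=cv2.INTER_CUBIC)
    for x in (52,-18):
        for y in (58,-58):
            for z,col in((80,(0,0,255)),(40,(255,0,0))):
              pts=np.array([proj(n,w(P,(x+d,y-(6 if y>0 else -6),z)))[0] for d in (-10,10)])
              q=((pts+.5-[u0,v0])*k).astype(int); cv2.line(im,tuple(map(int,q[0])),tuple(map(int,q[1])),col,1)
    cv2.imwrite(f'pics/slots_{n}.png',im[:600,:800])
print(env.get_obs()['time_s'],P)
E
python3 b.py
```

```text
caddy ['side'] [0.5564 0.209  0.2758] 15.803729896994925 193.98046875
caddy ['side'] [0.5561 0.2079 3.4134] 195.57057735096345 215.46875
caddy ['top', 'side'] [0.5554 0.2061 0.253 ] 14.497365228039815 271.5859375
caddy ['top', 'side'] [0.5554 0.2056 3.3958] 194.56724895714427 532.8671875
1.0 [ 0.4849 -0.173   3.3979]
```

View pics/slots_top.png

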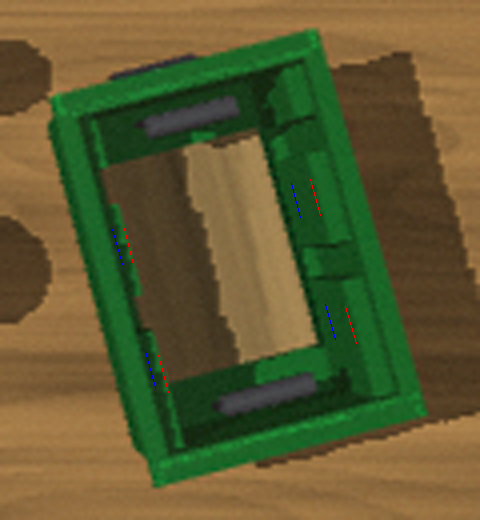

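View pics/slots_side.png

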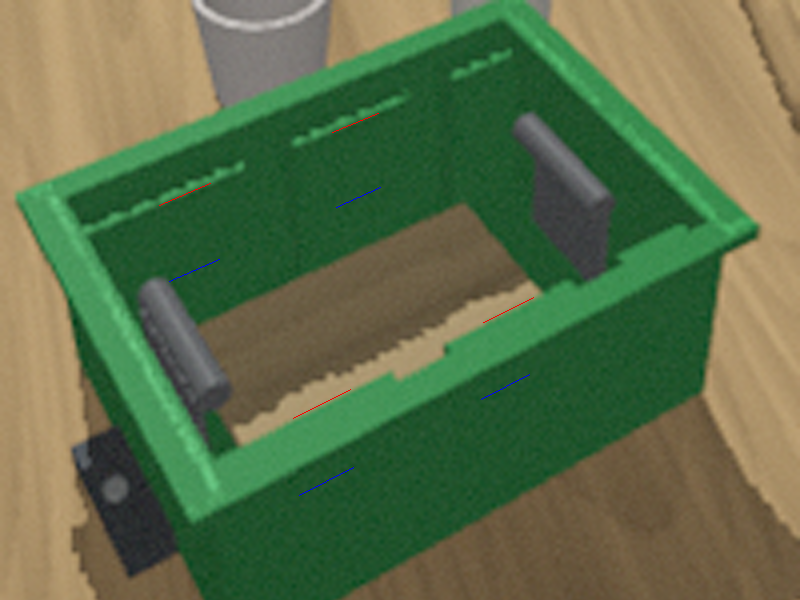

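```bash
cat > c.py <<'E'
from fit import *
import pickle
T,C,IM=pickle.load(open('m.pkl','rb'))
def w(p,q):
    c,s=np.cos(p[2]),np.sin(p[2]); q=np.array(q)/1000.
    return np.array([p[0]+c*q[0]-s*q[1],p[1]+s*q[0]+c*q[1],q[2]])
def ov(n,crop,k,P,lines,name):
    u0,v0,W,H=crop; im=cv2.resize(IM[n][v0:v0+H,u0:u0+W,::-1],None,fx=k,fy=k,interpolation=cv2.INTER_CUBIC); raw=im.copy()
    for a,b,col in lines:
        q=((np.array([proj(n,w(P,z))[0] for z in (a,b)])+.5-[u0,v0])*k).astype(int); cv2.line(im,tuple(map(int,q[0])),tuple(map(int,q[1])),col,1)
    cv2.imwrite(f'pics/{name}.png',np.hstack([raw,im])[:600,:800])
K=[.5554,.2061,.253]
L=[]
for c,col in ((52,(0,0,255)),(-18,(255,255,0))):
    for s in (1,-1):
        L+=[((c,s*61,3),(c,s*61,61),col),((c,s*50,61),(c,s*61,61),col)]
ov('top',(125,155,75,90),5,K,L,'cad_top'); ov('side',(175,120,95,80),4,K,L,'cad_side')
P=[.4849,-.173,3.3979-np.pi]; L=[]
for x in (52,-18):
    for y in (52.5,-52.5):
        for d in (-10,10): L+=[((x+d,y,80),(x+d,y*68/52.5,80),(0,0,255)),((x+d,y,80),(x+d,y,40),(255,0,0))]
ov('top',(285,170,105,125),3.8,P,L,'t_top'); ov('side',(145,225,185,150),2.1,P,L,'t_side')
E
python3 c.py
```

```text
(no output)
```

View pics/cad_top.png

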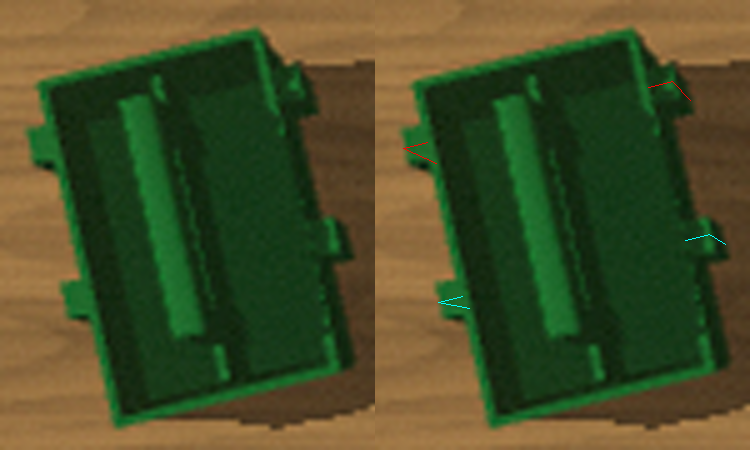

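View pics/cad_side.png

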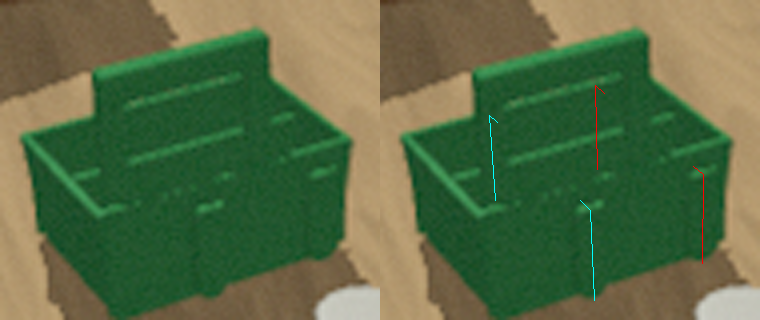

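View pics/t_top.png

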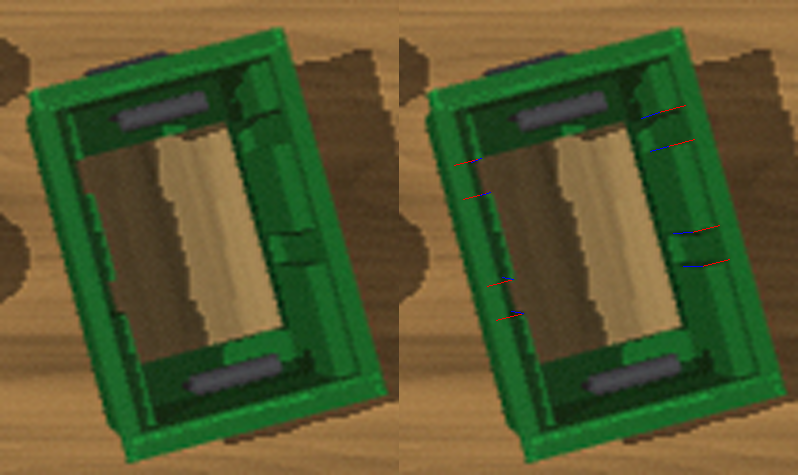

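View pics/t_side.png

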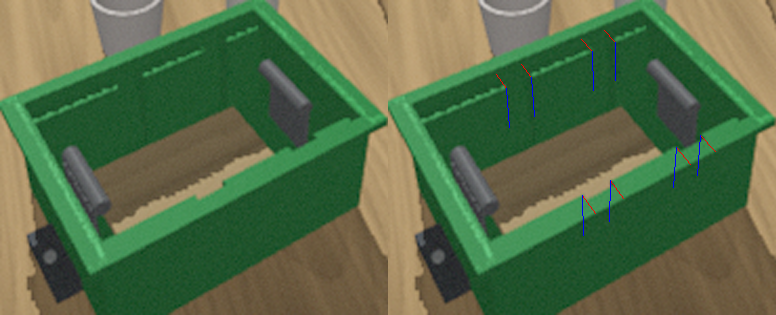

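Run:
```python
from fit import *
import pickle
T,C,IM=pickle.load(open('m.pkl','rb'))
im=IM['top'][172:292,288:392,::-1].astype(float); im=np.clip(255*(im/255)**.45,0,255).astype(np.uint8)
a=cv2.resize(im,None,fx=4,fy=4,interpolation=cv2.INTER_CUBIC)
im=IM['top'][155:245,125:200,::-1].astype(float); im=np.clip(255*(im/255)**.45,0,255).astype(np.uint8)
b=cv2.resize(im,None,fx=5,fy=5,interpolation=cv2.INTER_CUBIC)[:,:375]
c=np.zeros((480,416+375,3),np.uint8); c[:480,:416]=a; c[:450,416:]=b
cv2.imwrite('pics/gam.png',c)
```

```text
(no output)
```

View pics/gam.png

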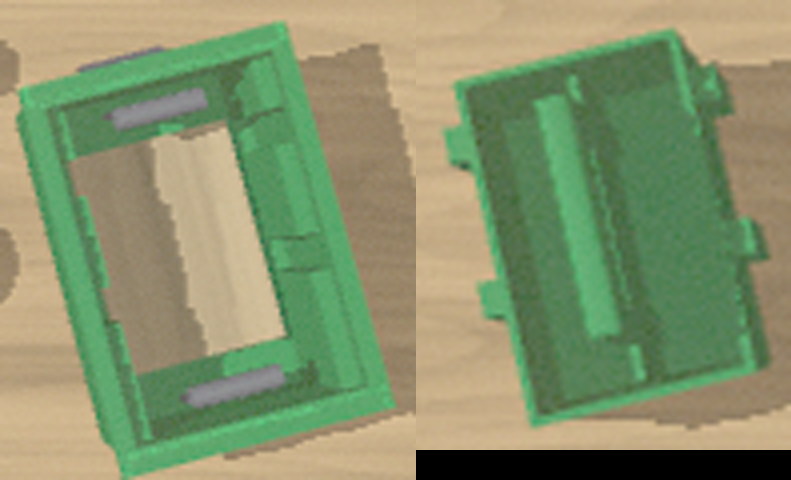

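Emit:
carry_out(targets=[[[-29,0,32.4],[0,0,0]],[[-29,0,32.4],[0,0,0]],[[-29,0,32.4],[0,0,0]],[[-29,0,32.4],[0,0,0]],[[-29,0,32.4],[0,0,0]],[[-29,0,32.4],[0,0,0]],[[-29,0,32.4],[0,0,0]],[[-29,0,32.4],[0,0,0]],[[-29,0,32.4],[0,0,0]],[[-29,0,32.4],[0,0,0]],[[-29,0,32.4],[0,0,0]],[[-29,0,32.4],[0,0,0]]], jaw=1, squeeze=30)

```text
time_s: 2.2
tool_pos: [0.4508, -0.1982, 0.2229]
tool_rot: [-90.0, -0.1, -76.1]
force: [0.8, -0.1, -1.0]
grip_width: 0.0868
```

Emit:
carry_out(targets=[[[-36.9,0,20],[0,0,0]],[[-36.9,0,20],[0,0,0]],[[-36.9,0,20],[0,0,0]],[[-36.9,0,20],[0,0,0]],[[-36.9,0,20],[0,0,0]],[[-36.9,0,20],[0,0,0]],[[-36.9,0,20],[0,0,0]],[[-36.9,0,20],[0,0,0]],[[-36.9,0,20],[0,0,0]],[[-36.9,0,20],[0,0,0]],[[0,0,0],[0,0,0]],[[0,0,0],[0,0,0]]])

```text
time_s: 3.4
tool_pos: [0.555, 0.2078, 0.2222]
tool_rot: [-90.0, 0.0, -75.9]
force: [0.5, -1.0, -0.7]
grip_width: 0.0872
```

Emit:
carry_out(targets=[[[1.8,30,0],[0,-0.4,0]],[[0,35,0],[0,0,0]],[[0,35,0],[0,0,0]],[[0,29,0],[0,0,0]],[[0,0,0],[0,0,0]]])

```text
time_s: 3.9
tool_pos: [0.5533, 0.2007, 0.0895]
tool_rot: [-90.5, -0.1, -75.9]
force: [0.2, -0.3, 0.2]
grip_width: 0.0872
```

Run:
```python
from h import *
o=env.get_obs(); print(o['tool_pos'],o['tool_rot'],o['force'])
a=save('top','g1');b=save('side','g1s')
A=cv2.resize(a[140:260,110:230,::-1],None,fx=3.2,fy=3.2);B=cv2.resize(b[80:200,150:280,::-1],None,fx=3.2,fy=3.2)
cv2.imwrite('pics/g1c.png',np.hstack([A,B]))
```

```text
[0.55328361 0.2007399  0.08948653] [-90.46220399  -0.11606611 -75.85670592] [ 0.16641755 -0.31213624  0.22047873]
```

View pics/g1c.png

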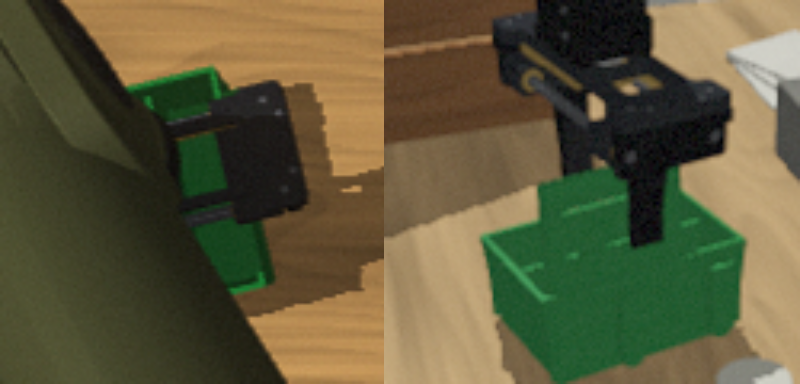

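Emit:
carry_out(targets=[[[0,0,0],[0,0,0]],[[0,0,0],[0,0,0]]])

```text
time_s: 4.2
tool_pos: [0.5572, 0.205, 0.0956]
tool_rot: [-89.8, -0.0, -75.7]
force: [-0.7, 0.0, 0.1]
grip_width: 0.0869
```

Emit:
carry_out(targets=[[[0,0,0],[0,0,0]],[[0,0,0],[0,0,0]],[[0,0,0],[0,0,0]],[[0,0,0],[0,0,0]],[[0,0,0],[0,0,0]],[[0,0,0],[0,0,0]],[[0,0,0],[0,0,0]],[[0,0,0],[0,0,0]]], jaw=0, squeeze=45)

```text
time_s: 5.0
tool_pos: [0.5558, 0.2048, 0.0935]
tool_rot: [-90.0, -0.0, -75.7]
force: [-0.6, -0.8, 0.3]
grip_width: 0.0313
```

Emit:
carry_out(targets=[[[0,0,0],[0,0,0]],[[0,0,0],[0,0,0]],[[0,0,0],[0,0,0]],[[0,0,0],[0,0,0]],[[0,0,0],[0,0,0]]])

```text
time_s: 5.5
tool_pos: [0.5555, 0.2055, 0.0936]
tool_rot: [-90.0, 0.0, -75.7]
force: [-0.7, 2.4, 0.2]
grip_width: 0.0155
```

Emit:
carry_out(targets=[[[0,0,0],[0,0,0]],[[0,-15,0],[0,0,0]],[[0,-30,0],[0,0,0]],[[0,-35,0],[0,0,0]],[[0,-35,0],[0,0,0]],[[0,-25,0],[0,0,0]],[[0,0,0],[0,0,0]],[[0,0,0],[0,0,0]]])

```text
time_s: 6.3
tool_pos: [0.5557, 0.2039, 0.233]
tool_rot: [-90.0, -0.1, -75.7]
force: [-0.4, -0.2, -5.6]
grip_width: 0.0153
```

Run:
```python
from h import *
o=env.get_obs(); print(o['tool_pos'],o['tool_rot'],o['force'],o['qpos'])
b=save('side','g2s'); a=save('top','g2t')
cv2.imwrite('pics/g2c.png',np.hstack([cv2.resize(b[:,:,::-1],(400,300)),cv2.resize(a[:,:,::-1],(400,300))]))
```

```text
[0.55565729 0.20390307 0.23296514] [-9.00391786e+01 -7.07543736e-02 -7.57332920e+01] [-0.43205737 -0.24668426 -5.57011134] [  17.71445411   16.79708688  -48.8969871    89.52220053   12.85059812
   79.5733657  -108.05180519]
```

View pics/g2c.png

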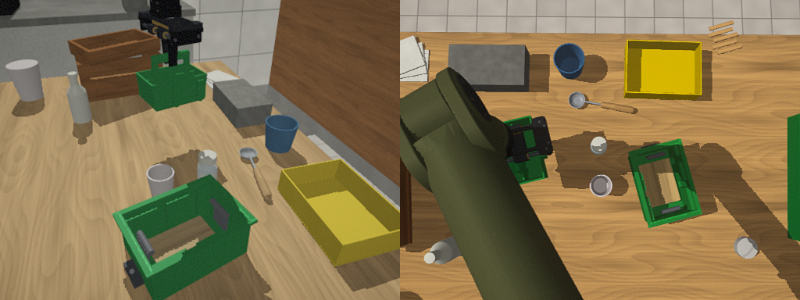

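Emit:
carry_out(targets=[[[10,-20,-5],[0,0,0]],[[25,-20,-12],[0,0,0]],[[35,0,-16],[0,0,0]],[[40,0,-19],[0,0,0]],[[40,0,-19],[0,0,0]],[[40,0,-18],[0,0,0]],[[40,0,-18],[0,0,0]],[[40,0,-18],[0,0,0]],[[35,0,-16],[0,0,0]],[[25,0,-12],[0,0,0]],[[13,0,-6],[0,-0.4,0]],[[5,0,-3],[0,0,0]]])

```text
time_s: 7.6
tool_pos: [0.4832, -0.1746, 0.2714]
tool_rot: [-90.2, 0.1, -75.5]
force: [0.1, 0.1, -4.3]
grip_width: 0.0155
```

Emit:
carry_out(targets=[[[0,20,0],[0,0,0]],[[0,20,0],[0,0,0]],[[0,10,0],[0,0,0]],[[0,0,0],[0,0,0]],[[0,0,0],[0,0,0]],[[0,0,0],[0,0,0]]])

```text
time_s: 8.2
tool_pos: [0.4856, -0.1724, 0.2246]
tool_rot: [-89.9, -0.1, -75.3]
force: [0.5, -0.4, -4.3]
grip_width: 0.0155
```

Run:
```python
from h import *
o=env.get_obs(); print(o['tool_pos'],o['tool_rot'],o['force'],o['wrist_torque'],o['qpos'])
b=save('side','g3s'); a=save('top','g3t')
cv2.imwrite('pics/g3c.png',np.hstack([cv2.resize(b[100:384,120:350,::-1],None,fx=1.8,fy=1.8),cv2.resize(a[130:320,250:450,::-1],(384,365))[:511] if 0 else cv2.resize(a[100:384,220:430,::-1],None,fx=1.8,fy=1.8)]))
```

```text
[ 0.48564332 -0.17235853  0.22456319] [-8.99244633e+01 -6.38216522e-02 -7.52640596e+01] [ 0.54737104 -0.40127676 -4.30230481] [0.00100202 0.04357804 0.02727678] [ 48.96211965   3.50512257 -33.44119521 100.9308326    2.00692748
  76.05395273 -60.17435138]
```

View pics/g3c.png

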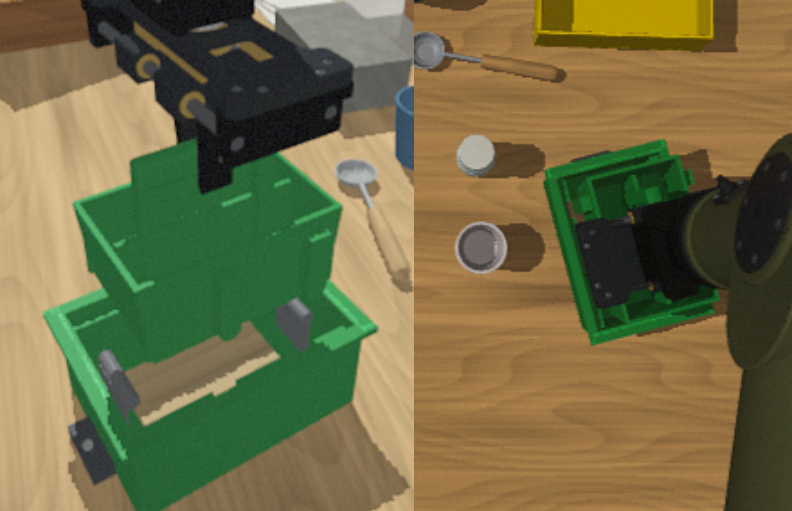

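Emit:
carry_out(targets=[[[0,15,0],[0,0,0]],[[0,15,0],[0,0,0]],[[0,12,0],[0,0,0]],[[0,5,0],[0,0,0]],[[0,0,0],[0,0,0]],[[0,0,0],[0,0,0]]])

```text
time_s: 8.9
tool_pos: [0.4851, -0.1724, 0.1766]
tool_rot: [-90.0, -0.0, -75.3]
force: [0.3, -0.1, -3.9]
grip_width: 0.0155
```

Run:
```python
from h import *
np.set_printoptions(precision=4,suppress=True)
P=[]
for i in range(5):
    o=env.get_obs(); P.append(np.r_[o['tool_pos'],o['tool_rot'],o['force'],o['wrist_torque']])
    im=save('side' if i%2 else 'top',f'h{i}')
print(np.mean(P,0),np.std(P,0)); 
b=cv2.imread('pics/h3.png');a=cv2.imread('pics/h4.png')
cv2.imwrite('pics/h.png',np.hstack([cv2.resize(b[150:384,140:340],None,fx=2.2,fy=2.2),cv2.resize(a[160:300,280:400],None,fx=2.8,fy=3.675)])[:, :800])
```

```text
[  0.4853  -0.1725   0.177  -89.9565  -0.0375 -75.2866  -0.2392  -0.2625
  -4.2404  -0.0011  -0.009    0.011 ] [0.0001 0.0001 0.0002 0.0152 0.0194 0.0012 0.5738 0.3646 0.2516 0.0301
 0.0235 0.0139]Traceback (most recent call last):
  File "<stdin>", line 9, in <module>
    return _nx.concatenate(arrs, 1, dtype=dtype, casting=casting)
           ~~~~~~~~~~~~~~~^^^^^^^^^^^^^^^^^^^^^^^^^^^^^^^^^^^^^^^
ValueError: all the input array dimensions except for the concatenation axis must match exactly, but along dimension 0, the array at index 0 has size 515 and the array at index 1 has size 514
```

Run:
```python
import cv2,numpy as np
b=cv2.imread('pics/h3.png');a=cv2.imread('pics/h4.png')
f=lambda i,s:cv2.resize(np.clip(255*(i/255.)**.5,0,255).astype(np.uint8),s,interpolation=cv2.INTER_CUBIC)
cv2.imwrite('pics/h.png',np.hstack([f(b[160:340,140:330],(400,380)),f(a[170:296,285:405],(400,420))[:380]]))
```

```text
(no output)
```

View pics/h.png

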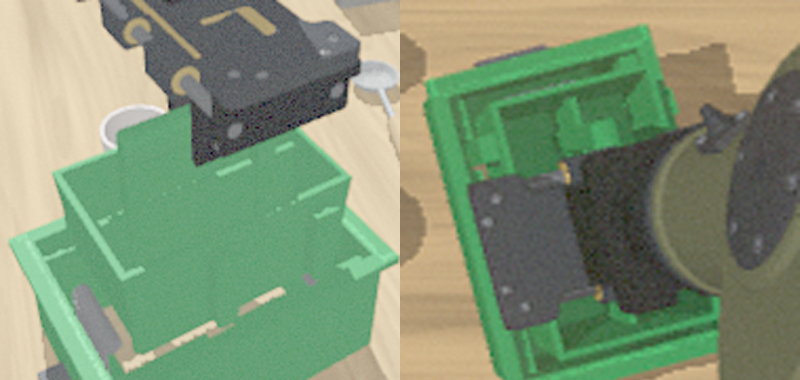

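Emit:
carry_out(targets=[[[0.8,1,-0.7],[0,0,0]],[[0,2,0],[0,0,0]],[[0,2,0],[0,0,0]],[[0,2,0],[0,0,0]],[[0,1,0],[0,0,0]]])

```text
time_s: 9.65
tool_pos: [0.4842, -0.1733, 0.1682]
tool_rot: [-90.0, 0.0, -75.3]
force: [0.5, -0.1, -3.7]
grip_width: 0.016
```

Emit:
carry_out(targets=[[[0,1,0],[0,0,0]],[[0,1,0],[0,0,0]],[[0,1,0],[0,0,0]],[[0,1,0],[0,0,0]]])

```text
time_s: 10.05
tool_pos: [0.4845, -0.1734, 0.1645]
tool_rot: [-90.0, -0.0, -75.3]
force: [0.5, -0.5, -4.0]
grip_width: 0.0154
```

Emit:
carry_out(targets=[[[0,2,0],[0,0,0]],[[0,2,0],[0,0,0]],[[0,2,0],[0,0,0]],[[0,2,0],[0,0,0]]])

```text
time_s: 10.45
tool_pos: [0.4844, -0.1734, 0.1563]
tool_rot: [-90.0, 0.0, -75.3]
force: [0.2, 0.5, -4.1]
grip_width: 0.0155
```

Emit:
carry_out(targets=[[[0,2,0],[0,0,0]],[[0,2,0],[0,0,0]],[[0,2,0],[0,0,0]],[[0,2,0],[0,0,0]]])

```text
time_s: 10.85
tool_pos: [0.4846, -0.1735, 0.1486]
tool_rot: [-90.0, -0.0, -75.3]
force: [0.1, -0.4, -3.4]
grip_width: 0.0154
```

Emit:
carry_out(targets=[[[0,2,0],[0,0,0]],[[0,2,0],[0,0,0]],[[0,2,0],[0,0,0]],[[0,2,0],[0,0,0]]])

```text
time_s: 11.25
tool_pos: [0.4845, -0.1734, 0.1405]
tool_rot: [-90.0, -0.0, -75.3]
force: [-1.1, 0.1, -2.1]
grip_width: 0.0156
```

Emit:
carry_out(targets=[[[0,2,0],[0,0,0]],[[0,2,0],[0,0,0]],[[0,2,0],[0,0,0]],[[0,0,0],[0,0,0]]])

```text
time_s: 11.65
tool_pos: [0.4843, -0.1734, 0.1341]
tool_rot: [-90.0, 0.0, -75.3]
force: [-0.3, -0.6, -3.6]
grip_width: 0.0157
```

```bash
cat > o.py <<'E'
from h import *
np.set_printoptions(precision=4,suppress=True)
P=[]
for i in range(3):
    o=env.get_obs(); P.append(np.r_[o['tool_pos'],o['force'],o['wrist_torque']])
    env.read_camera('top')
P=np.array(P);print(o['time_s'],P.mean(0),P[:,2],P[:,5],o['grip_width'])
E
python3 o.py
```

```text
11.75 [ 0.4842 -0.1734  0.1341  0.5257 -0.4735 -4.5493 -0.1589 -0.0684  0.0362] [0.1341 0.1341 0.1342] [-3.6202 -5.025  -5.0027] 0.015594168576601682
```

Emit:
carry_out(targets=[[[0,0.5,0],[0,0,0]],[[0,0.5,0],[0,0,0]],[[0,0.5,0],[0,0,0]]])

```text
time_s: 12.1
tool_pos: [0.4846, -0.1734, 0.1333]
tool_rot: [-90.0, -0.0, -75.3]
force: [0.4, 0.4, -2.4]
grip_width: 0.0156
```

Emit:
carry_out(targets=[[[0,0.5,0],[0,0,0]],[[0,0.5,0],[0,0,0]],[[0,0.5,0],[0,0,0]]])

```text
time_s: 12.4
tool_pos: [0.4845, -0.1734, 0.1316]
tool_rot: [-90.0, -0.0, -75.3]
force: [-0.4, 0.6, -1.3]
grip_width: 0.0154
```

Emit:
carry_out(targets=[[[0,0.5,0],[0,0,0]],[[0,0.5,0],[0,0,0]],[[0,0.5,0],[0,0,0]]])

```text
time_s: 12.7
tool_pos: [0.4845, -0.1734, 0.13]
tool_rot: [-90.0, -0.0, -75.3]
force: [-0.1, -0.5, -1.3]
grip_width: 0.0158
```

Emit:
carry_out(targets=[[[0,0.5,0],[0,0,0]],[[0,0.5,0],[0,0,0]],[[0,0.5,0],[0,0,0]]])

```text
time_s: 13.0
tool_pos: [0.4845, -0.1734, 0.1285]
tool_rot: [-90.0, -0.0, -75.3]
force: [-0.6, -0.2, -2.4]
grip_width: 0.0158
```

Emit:
carry_out(targets=[[[0,0.5,0],[0,0,0]],[[0,0.5,0],[0,0,0]],[[0,0.5,0],[0,0,0]]])

```text
time_s: 13.3
tool_pos: [0.4845, -0.1734, 0.127]
tool_rot: [-90.0, -0.0, -75.3]
force: [-0.4, -0.4, -2.1]
grip_width: 0.0155
```

Emit:
carry_out(targets=[[[0,0.5,0],[0,0,0]],[[0,0.5,0],[0,0,0]],[[0,0.5,0],[0,0,0]]])

```text
time_s: 13.6
tool_pos: [0.4845, -0.1734, 0.1255]
tool_rot: [-90.0, -0.0, -75.3]
force: [0.2, 0.2, -0.9]
grip_width: 0.0157
```

Emit:
carry_out(targets=[[[0,0.5,0],[0,0,0]],[[0,0.5,0],[0,0,0]],[[0,0.5,0],[0,0,0]]])

```text
time_s: 13.9
tool_pos: [0.4845, -0.1734, 0.124]
tool_rot: [-90.0, -0.0, -75.3]
force: [-1.0, 0.4, 0.0]
grip_width: 0.0157
```

Emit:
carry_out(targets=[[[0,0.5,0],[0,0,0]],[[0,0.5,0],[0,0,0]],[[0,0.5,0],[0,0,0]]])

```text
time_s: 14.2
tool_pos: [0.4845, -0.1734, 0.1225]
tool_rot: [-90.0, -0.0, -75.3]
force: [-0.7, 0.7, -1.8]
grip_width: 0.0155
```

Emit:
carry_out(targets=[[[0,0.5,0],[0,0,0]],[[0,0.5,0],[0,0,0]],[[0,0.5,0],[0,0,0]]])

```text
time_s: 14.5
tool_pos: [0.4845, -0.1734, 0.121]
tool_rot: [-90.0, -0.0, -75.3]
force: [0.2, -0.6, -0.1]
grip_width: 0.0154
```

Emit:
carry_out(targets=[[[0,0.5,0],[0,0,0]],[[0,0.5,0],[0,0,0]],[[0,0.5,0],[0,0,0]]])

```text
time_s: 14.8
tool_pos: [0.4845, -0.1734, 0.1195]
tool_rot: [-90.0, -0.0, -75.3]
force: [-0.1, 0.0, -0.5]
grip_width: 0.0155
```

Emit:
carry_out(targets=[[[0,0.5,0],[0,0,0]],[[0,0.5,0],[0,0,0]],[[0,0.5,0],[0,0,0]]])

```text
time_s: 15.1
tool_pos: [0.4845, -0.1734, 0.118]
tool_rot: [-90.0, -0.0, -75.3]
force: [-0.8, 0.6, -0.5]
grip_width: 0.0155
```

Emit:
carry_out(targets=[[[0,0.5,0],[0,0,0]],[[0,0.5,0],[0,0,0]],[[0,0.5,0],[0,0,0]]])

```text
time_s: 15.4
tool_pos: [0.4845, -0.1734, 0.1165]
tool_rot: [-90.0, -0.0, -75.3]
force: [-0.1, -0.1, -0.2]
grip_width: 0.0157
```

Emit:
carry_out(targets=[[[0,0.5,0],[0,0,0]],[[0,0.5,0],[0,0,0]],[[0,0.5,0],[0,0,0]]])

```text
time_s: 15.7
tool_pos: [0.4845, -0.1734, 0.115]
tool_rot: [-90.0, -0.0, -75.3]
force: [-0.0, 0.3, -0.3]
grip_width: 0.0157
```

Emit:
carry_out(targets=[[[0,0.5,0],[0,0,0]],[[0,0.5,0],[0,0,0]],[[0,0.5,0],[0,0,0]]])

```text
time_s: 16.0
tool_pos: [0.4845, -0.1734, 0.1135]
tool_rot: [-90.0, -0.0, -75.3]
force: [0.0, -0.3, 0.6]
grip_width: 0.0159
```

Emit:
carry_out(targets=[[[0,0.5,0],[0,0,0]],[[0,0.5,0],[0,0,0]],[[0,0.4,0],[0,0,0]]])

```text
time_s: 16.3
tool_pos: [0.4844, -0.1734, 0.1121]
tool_rot: [-90.0, -0.0, -75.3]
force: [-0.4, -0.0, 0.2]
grip_width: 0.0158
```

Emit:
carry_out(targets=[[[0,0.5,0],[0,0,0]],[[0,0.5,0],[0,0,0]],[[0,0.4,0],[0,0,0]]])

```text
time_s: 16.6
tool_pos: [0.4845, -0.1734, 0.1107]
tool_rot: [-90.0, -0.0, -75.3]
force: [0.4, -0.8, 0.1]
grip_width: 0.0151
```

Emit:
carry_out(targets=[[[0,0.5,0],[0,0,0]],[[0,0.5,0],[0,0,0]],[[0,0.4,0],[0,0,0]]])

```text
time_s: 16.9
tool_pos: [0.4844, -0.1734, 0.1093]
tool_rot: [-90.0, -0.0, -75.3]
force: [-0.1, 1.0, 0.6]
grip_width: 0.0155
```

Emit:
carry_out(targets=[[[0,0.5,0],[0,0,0]],[[0,0.5,0],[0,0,0]],[[0,0,0],[0,0,0]]])

```text
time_s: 17.2
tool_pos: [0.4845, -0.1733, 0.1087]
tool_rot: [-90.0, -0.0, -75.3]
force: [-1.0, 0.7, 4.6]
grip_width: 0.0153
```

Emit:
carry_out(targets=[[[0,0.2,0],[0,0,0]],[[0,0.2,0],[0,0,0]],[[0,0,0],[0,0,0]]])

```text
time_s: 17.5
tool_pos: [0.4846, -0.1732, 0.1086]
tool_rot: [-90.0, -0.0, -75.3]
force: [-2.5, 2.4, 8.0]
grip_width: 0.0154
```

Emit:
carry_out(targets=[[[0,0.2,0],[0,0,0]],[[0,0.2,0],[0,0,0]],[[0,0.2,0],[0,0,0]],[[0,0,0],[0,0,0]]])

```text
time_s: 17.9
tool_pos: [0.4846, -0.1732, 0.1084]
tool_rot: [-90.0, -0.0, -75.3]
force: [-2.9, 1.6, 8.6]
grip_width: 0.0154
```

```bash
python3 o.py
```

```text
18.0 [ 0.4846 -0.1732  0.1084 -3.1595  1.3726  8.8958  0.3083  0.6883  0.048 ] [0.1084 0.1084 0.1084] [8.6268 9.127  8.9334] 0.015316507850657938
```

Emit:
carry_out(targets=[[[0,0.3,0],[0,0,0]],[[0,0.3,0],[0,0,0]],[[0,0,0],[0,0,0]]])

```text
time_s: 18.35
tool_pos: [0.4847, -0.1731, 0.1082]
tool_rot: [-90.0, -0.0, -75.3]
force: [-4.4, 2.7, 12.0]
grip_width: 0.0154
```

Emit:
carry_out(targets=[[[0,0.4,-0.2],[0,0,0]],[[0,0.4,-0.2],[0,0,0]],[[0,0.2,0],[0,0,0]],[[0,0,0],[0,0,0]]])

```text
time_s: 18.75
tool_pos: [0.4847, -0.173, 0.108]
tool_rot: [-90.0, -0.1, -75.3]
force: [-4.8, 3.5, 16.0]
grip_width: 0.0154
```

Emit:
carry_out(targets=[[[0,0.4,-0.1],[0,0,0]],[[0,0.4,-0.1],[0,0,0]],[[0,0.2,0],[0,0,0]],[[0,0,0],[0,0,0]]])

```text
time_s: 19.15
tool_pos: [0.4848, -0.173, 0.1077]
tool_rot: [-90.0, -0.1, -75.3]
force: [-7.2, 4.2, 19.6]
grip_width: 0.0159
```

```bash
python3 o.py
```

```text
19.25 [ 0.4848 -0.173   0.1077 -6.684   4.1238 19.9555  0.7814  1.4108  0.0051] [0.1077 0.1077 0.1077] [19.6478 19.7174 20.5012] 0.015481239933644196
```

Emit:
carry_out(targets=[[[0,-0.5,0.1],[0,0,0]],[[0,-0.5,0.1],[0,0,0]],[[0,-0.5,0.2],[0,0,0]],[[0,-0.5,0.2],[0,0,0]],[[0,-0.5,0],[0,0,0]],[[0,0,0],[0,0,0]]])

```text
time_s: 19.9
tool_pos: [0.4845, -0.1729, 0.1081]
tool_rot: [-90.0, -0.0, -75.3]
force: [-3.2, 3.0, 8.6]
grip_width: 0.0154
```

```bash
python3 o.py
```

```text
20.0 [ 0.4845 -0.1729  0.1081 -3.3842  2.4784  8.0415  0.3272  0.6605  0.0205] [0.1081 0.1081 0.1081] [8.5913 7.4289 8.1044] 0.015592671432263751
```

Emit:
carry_out(targets=[[[0,-0.4,0],[0,0,0]],[[0,-0.4,0],[0,0,0]],[[0,-0.2,0],[0,0,0]],[[0,0,0],[0,0,0]]])

```text
time_s: 20.45
tool_pos: [0.4844, -0.1729, 0.1083]
tool_rot: [-90.0, 0.0, -75.3]
force: [-1.9, 3.1, 3.3]
grip_width: 0.0157
```

Emit:
carry_out(targets=[[[0,0,0],[0,0,0]],[[0,0,0],[0,0,0]],[[0,0,0],[0,0,0]],[[0,0,0],[0,0,0]],[[0,0,0],[0,0,0]],[[0,0,0],[0,0,0]],[[0,0,0],[0,0,0]],[[0,0,0],[0,0,0]]], jaw=0.8)

```text
time_s: 21.25
tool_pos: [0.4845, -0.1734, 0.1082]
tool_rot: [-90.0, -0.0, -75.3]
force: [-0.1, -0.2, 0.2]
grip_width: 0.0671
```

Clear; rise straight up, then retreat toward -y to reveal the caddy.

Emit:
carry_out(targets=[[[0,-10,0],[0,0,0]],[[0,-25,0],[0,0,0]],[[0,-35,0],[0,0,0]],[[0,-40,0],[0,0,0]],[[0,-30,0],[0,0,0]]])

```text
time_s: 21.75
tool_pos: [0.4851, -0.1733, 0.2516]
tool_rot: [-89.9, -0.1, -75.3]
force: [-0.0, -1.0, 0.5]
grip_width: 0.0695
```

Emit:
carry_out(targets=[[[30,0,-20],[0,0,0]],[[40,0,-25],[0,0,0]],[[40,0,-25],[0,0,0]],[[40,0,-25],[0,0,0]],[[40,0,-25],[0,0,0]],[[40,0,-25],[0,0,0]],[[40,0,-25],[0,0,0]],[[30,0,-20],[0,0,0]],[[0,0,0],[0,0,0]]])

```text
time_s: 22.65
tool_pos: [0.3719, -0.5179, 0.2478]
tool_rot: [-90.2, -0.1, -75.8]
force: [0.2, 0.0, -1.1]
grip_width: 0.0694
```

```bash
cat > d.py <<'E'
from fit import *
np.set_printoptions(precision=4,suppress=True)
o=env.get_obs();print(o['time_s'],o['tool_pos'],o['force'])
b=save('side','e1s'); a=save('top','e1t')
f=lambda i,s:cv2.resize(i[:,:,::-1],s,interpolation=cv2.INTER_CUBIC)
cv2.imwrite('pics/e1.png',np.hstack([f(b[180:384,130:340],(400,388)),f(a[165:300,280:410],(374,388))]))
cv2.imwrite('pics/e2.png',np.hstack([f(b,(400,300)),f(a,(400,300))]))
# predicted bar and tub rim
p=[.4847,-.1733,np.radians(14.7)]
c,s=np.cos(p[2]),np.sin(p[2])
for n,im in (('top',a),('side',b)):
    v=im[:,:,::-1].copy()
    v=cv2.resize(v,None,fx=4,fy=4,interpolation=cv2.INTER_CUBIC)
    for zf,col in ((.0147,(0,0,255)),(.077,(255,0,0))):
      for q in (np.array([[-52,-8,122],[52,-8,122],[52,8,122],[-52,8,122]]),np.array([[-78,-50,70],[78,-50,70],[78,50,70],[-78,50,70]])):
        w=np.c_[p[0]+(c*q[:,0]-s*q[:,1])/1e3,p[1]+(s*q[:,0]+c*q[:,1])/1e3,q[:,2]/1e3+zf]
        cv2.polylines(v,[((proj(n,w)+.5)*4).astype(np.int32)],True,col,1)
    x=(280,165,120,140) if n=='top' else (130,190,200,150)
    cv2.imwrite(f'pics/e_{n}.png',v[4*x[1]:4*(x[1]+x[3]),4*x[0]:4*(x[0]+x[2])])
E
python3 d.py
```

```text
22.65 [ 0.3719 -0.5179  0.2478] [ 0.2126  0.0403 -1.0515]
```

View pics/e2.png

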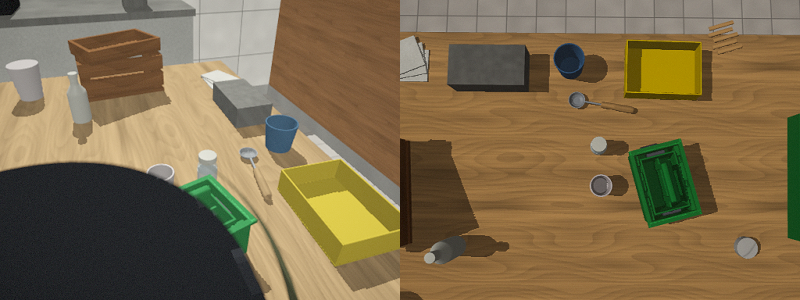

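View pics/e_side.png

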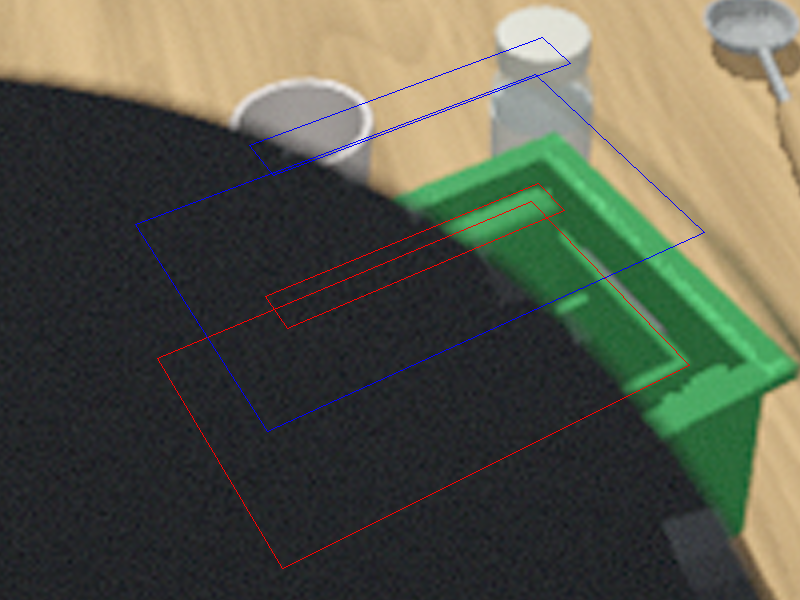

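View pics/e_top.png

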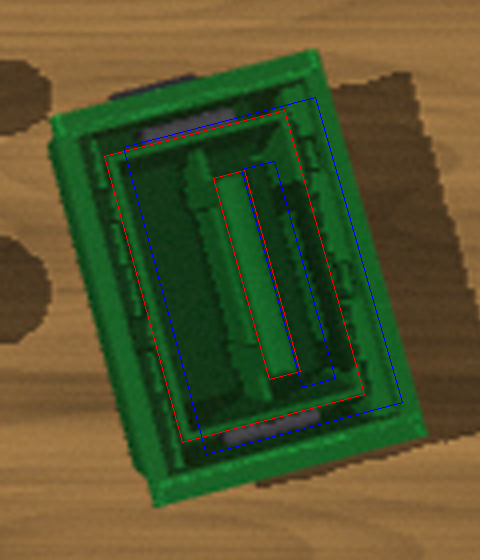

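```bash
python3 -c "
from h import *
print(env.sign_off())"
```

```text
the job is handed in; nothing more can be done
None
```

The caddy is nested upright in the tote, bedded on the false floor, and released. However, I did not turn it half a turn, because the pictures disagreed with the brief.

**Orientation:** Both cameras showed the caddy's ribs and the tote's slots already facing the same way: caddy x at about 14.4° and tote x at about 14.7°. Half a turn would only have stacked the caddy on the shoulders. I turned it less than half a degree to line up. The ribs then went past the shoulder height with no contact force, which confirms the match.

**What I did:**
- I gripped the bar (jaws at 15.5 mm), lifted it, and carried it over the cup and bottle to the tote.
- I lowered it against the pads, whose drag grew to about 4 N or a little more, and felt it land with the underside about 15 mm above the bench.
- I pushed until the wrist read about 20 N; the highest reading was 20.5 N. About 8 N of sideways force built up during the push.
- I eased off to about 3 N, opened the jaws, and backed away at 22.7 s. The force then read about zero.

**Last checks:**
- **Top picture:** the caddy's bar and rim lie where a nested caddy should be, with the underside about 15 mm up, and do not fit the stacked position.
- **Side picture:** the arm hid most of the tote, so only the +x end could be seen; that end agrees.
- **Other objects:** by eye, the other things in view look unmoved.
- **Not checked:** I took no further picture after handing in.

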